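# Change the worn wheel on a cart's stub axle

## Robot

A 6-joint arm with a two-finger parallel gripper is mounted at the origin on a cart in front of the work surface, level with it; the furniture and walls round the work are solid. World frame = base frame: x ahead of the robot, y to its left, z up, the work surface at z = 0. Lengths are in m, angles in rad, forces in N, time in s.
With the tool pointing down it reaches from about 0.25 to 0.725 m from the base axis. Payload 4 kg.
Tool frame: the origin (TCP) lies between the finger pads; the fingertips stand 8 mm ahead of it and the grasp point (between the pads) lies 11 mm behind it (bot.tip_reach is the distance from the TCP to the fingertips, in m); z points along the fingers, y is the line along which they close (so a half turn about z gives the same grasp; the last joint's range is limited). The gripper opens to 85 mm and grips with 20 to 120 N. Pads are 22 mm wide; open, the fingers measure 114 mm over their backs; the gripper's body (76 mm by 85 mm) begins 54 mm behind the grasp point. The pads swing forward as they close: fully open they stand 13 mm farther back than shut.
Start: joints at [1.116, 0.241, 0.005, 1.335, 0, 1.571], TCP at [0.22, 0.449, 0.239] pointing down, gripper open.
Joint ranges: [-2.72, 2.72], [-1.05, 1.87], [-1.09, 1.28], [-1.99, 2.15], [-1.42, 1.44], [-3.14, 3.14]. Speed limits (rad/s): [2.79, 2.79, 3.14, 3.14, 3.14, 3.14].

## Interface

Orientations are given as a unit quaternion [x, y, z, w].
In Python, from workcell import bot gives the robot as it stands.
- The arm moves only by the tool move_arm, never from a script. Its argument "deltas" is a list of rows, each a list of 7 numbers: the opening, from 0 (shut) to 1 (fully open), then the shift along the tool's x, y, z in mm, then the turn, a rotation vector about the tool's x, y, z in degrees. In form: [[gripper, tx, ty, tz, ax, ay, az], ...]. A call has 1 to 10 rows; each row shifts and turns the commanded pose from where the row before left it, along the tool's axes as they then stand; what a row does not reach is not made up. A row lasts 1/12 s, in which the tool goes at most 41.7 mm and 7.16 degrees, less where a joint would pass 70% of its speed; a pose out of reach is approached as far as the arm can. A call is refused whole if a number of a shift passes 41.7 or a number of a turn 7.16, either way. A call with a gripper value outside its range is refused whole. The fingers move at their own pace and stop on an object; the grip force is fixed at half the most. Time passes only in rows, so rows that do not move let the fingers close. It gives the time, the measured TCP pose, the force, the opening and the grip force at its end, in the units of the state.
- bot.get_obs(): the state, without advancing time (a new reading comes with each control period).
- bot.camera(name): name is "side" or "top"; returns the picture (384x512x3 uint8, blue, green, red); there is no depth.
- bot.calibration(name): a dict with "K" (3x3 intrinsics, pixels), "dist_coeffs" ([k1, k2, p1, p2, k3] as OpenCV has them; the pictures are not rectified), "position" and "orientation" of the camera in the world. Camera axes: x right, y down, z forward; pixel columns grow to the right and rows downward; lengths in m; the calibration is good to about 2 mm. A picture is of the moment at which its call begins. calibration takes no time and is no camera call.
- bot.job_done(): hands the job in; it is judged then, once.
Trained networks look in the newest picture that a camera, given by its name, has taken for a name from the list of things; names that differ only in an ending like _2 or _b are one class to them, and where a whole thing is asked for, a point or a joint stands for the part that bears it (a point fixed in the world has none). Each returns a list of dicts, best first, with "conf" (0 to 1); they miss things now and then, are a little off and sometimes report something else, mostly with a low value. They report only what shows in the picture. A call takes as long as a camera call. They do not tell look-alikes from the thing itself.
- bot.outline_of(query, camera): "pixels" (384x512 bool, what is visible of it) and "rect" ([left, top, width, height] in pixels, round what is visible of it).
The state is a dict: "clock": time; "joint_pos": joint angles; "joint_vel": joint speeds; "tau": joint torques, N m; "eef_pos": TCP position; "tool_rot": TCP orientation; "ft_force": force on the tool from outside, world axes, zero at the start; "ft_torque": the same for the moment, N m; "grip_width": finger opening in m; "grasp_force": force on a finger pad.
Only numpy, scipy, OpenCV 4.12 (cv2) and the standard library are available. Lean on these libraries where they do the work, as an engineer would, in place of code of your own. Each camera call takes 0.05 s, during which the arm holds its last target. There are 200 camera calls.

## Task

Change the worn wheel on the upright stub axle: take off the steel collar and then the plastic spacer ring under it and lay both in the shallow parts tray, lift the worn wheel off and lay it flat in the scrap bin. Then slide the new wheel of the same size onto the axle and put the spacer and, on top of it, the collar back on, each fully home. Leave the smaller new wheel where it lies.

Things in the scene. Friction and masses are not known exactly. Their poses are not given: they have to be found in the camera images.
- axle_stand: Fixed. Upright steel stub axle on a flange plate bolted to a plywood board (124 x 124 x 18 mm). Origin on the axle's line at the board's underside, z up. Axle 12 mm thick; shoulder that carries the wheel hub 36 mm, axle end 125 mm above the origin, the last 12 mm tapering to 5 mm. Fully home: hub from 36 to 86, spacer 86 to 96, collar 96 to 111 mm above the origin.
- parts_tray: Fixed. Shallow open steel tray with a black ribbed liner, 120 mm along its x by 170 mm along its y, 18 mm high, walls and floor 3 mm thick. Origin at the centre of its underside, z up. The side area for the collar and the spacer.
- scrap_bin: Fixed. Square dark grey plastic open bin, 140 x 140 mm and 45 mm high, walls and floor 4 mm thick. Origin at the centre of its underside, z up; x and y along its sides. For the worn wheel.
- collar_mid (a point): Loose steel shaft collar, a plain ring 28 mm in outside diameter, 15 mm high, bore 15 mm, its screw already loosened; at the start the uppermost part on the axle. The point is its centre, half-way up; z along its bore.
- spacer_mid (a point): Loose white plastic spacer ring, 40 mm in outside diameter, 10 mm high, bore 15 mm; at the start on the axle under the collar, on top of the worn wheel's hub. The point is its centre, half-way up; z along its bore.
- worn_wheel_mid (a point): Loose worn cart wheel, smooth tyre, at the start level on the axle under the spacer. Tyre 100 mm in diameter, 26 mm wide; grey hub 34 mm in diameter, 50 mm long, standing 12 mm proud of the tyre on both sides (grasp it there); bore 15 mm. The point is its centre, half-way up the hub; z along the bore. Both sides alike. 0.2 to 0.45 kg.
- new_wheel_mid (a point): Loose new cart wheel, block tread, sizes as the worn one: tyre 100 mm in diameter, 26 mm wide, hub 34 mm in diameter and 50 mm long standing 12 mm proud on both sides, bore 15 mm. Lies flat at the start, its hub's end on the bench top. The point is its centre, half-way up the hub; z along the bore. Both sides alike. 0.2 to 0.45 kg.
- small_wheel_mid (a point): Loose smaller new wheel for another cart, block tread, tyre 75 mm in diameter and 22 mm wide, hub 34 mm in diameter and 46 mm long; lies flat on the bench top. Not wanted. The point is its centre, half-way up the hub.
There are look-alikes about, which are no part of the job. Leave any white look-alike of the part that bears new_wheel_mid alone.

How it is judged:
By the outcome, as a careful person would: the job done as asked, in the order asked, and still so for the second after the job is handed in, with the robot touching nothing.
It also fails if it takes over 144 s, if anything falls off the work surface, if the arm or the gripper's body presses on something with over 40 N, if the wrist force passes 120 N, or if a joint passes its speed limit or range.

## Working session

There is one attempt and no reset: what is moved stays moved. The work goes in short steps, Python scripts to look and compute and a tool call to move; the robot and the scene stay as the last step left them, time stands still between calls to the robot, and variables do not carry over. Pictures are saved under pics/ and viewed, at most 15 in all, crops included, and the job is handed in when it is done.

Besides the shell and the picture viewer there is one more tool, called after "Request:" as name(argument=value, ...), one argument or row to a line, values as JSON. move_arm: Moves the arm, as the interface text tells. Its arguments: {"type":"object","properties":{"deltas":{"type":"array","items":{"type":"array","items":{"type":"number"}}}},"required":["deltas"]}

```bash
mkdir -p pics; ls
cat > h.py <<'E'
import numpy as np, cv2
from scipy.spatial.transform import Rotation as R
from workcell import bot
def cal(c):
    d=bot.calibration(c); return np.array(d["K"],float),np.array(d["dist_coeffs"],float),np.array(d["position"]),R.from_quat(d["orientation"]).as_matrix()
def proj(c,P):
    K,D,p,Rm=cal(c); q=(np.atleast_2d(P)-p)@Rm
    return cv2.projectPoints(q,np.zeros(3),np.zeros(3),K,D)[0][:,0]
def ray(c,uv):
    K,D,p,Rm=cal(c); u=cv2.undistortPoints(np.array(uv,float).reshape(-1,1,2),K,D)[:,0]
    return p,(np.c_[u,np.ones(len(u))]@Rm.T)
def onz(c,uv,z):
    p,d=ray(c,uv); return p+d*((z-p[2])/d[:,2])[:,None]
def tri(a,ua,b,ub):
    p1,d1=ray(a,ua);p2,d2=ray(b,ub);d1=d1[0]/np.linalg.norm(d1);d2=d2[0]/np.linalg.norm(d2)
    s=np.linalg.lstsq(np.c_[d1,-d2],p2-p1,rcond=None)[0]
    x,y=p1+s[0]*d1,p2+s[1]*d2; return (x+y)/2,np.linalg.norm(x-y)
E
python3 - <<'E'
from h import *
for c in("side","top"):
    cv2.imwrite(f"pics/{c}0.png",bot.camera(c))
    K,D,p,Rm=cal(c);print(c,K[0,0],p.round(3),Rm[:,2].round(2),Rm[:,0].round(2))
    for n in["axle_stand","parts_tray","scrap_bin","collar_mid","spacer_mid","worn_wheel_mid","new_wheel_mid","small_wheel_mid"]:
        for o in bot.outline_of(n,c)[:4]:
            m=o["pixels"];ys,xs=np.nonzero(m);print(c,n,round(o["conf"],2),o["rect"],(round(xs.mean(),1),round(ys.mean(),1)),m.sum())
print(bot.get_obs())
E
```

```text
pics
side 408.2465551478397 [0.249 0.957 0.602] [ 0.23 -0.85 -0.48] [-0.96 -0.27  0.  ]
side axle_stand 0.87 [206.0, 175.6, 52.8, 51.8] (np.float64(233.3), np.float64(212.1)) 1034
side parts_tray 0.7 [198.1, 263.1, 72.0, 63.0] (np.float64(237.1), np.float64(295.8)) 3636
side scrap_bin 0.73 [266.0, 146.2, 45.8, 26.1] (np.float64(289.4), np.float64(158.3)) 1129
side worn_wheel_mid 0.64 [215.1, 186.0, 36.0, 17.0] (np.float64(233.4), np.float64(194.4)) 528
side new_wheel_mid 0.95 [279.9, 176.8, 38.5, 21.0] (np.float64(297.9), np.float64(187.0)) 656
side new_wheel_mid 0.86 [234.3, 166.2, 27.9, 20.2] (np.float64(248.3), np.float64(173.8)) 465
side small_wheel_mid 0.96 [259.6, 228.8, 29.1, 26.5] (np.float64(274.3), np.float64(241.9)) 607
side small_wheel_mid 0.28 [207.4, 176.0, 51.5, 50.2] (np.float64(233.5), np.float64(212.1)) 962
top 482.5573730338065 [0.098 0.148 1.321] [ 0.3  -0.13 -0.94] [-0.38 -0.93  0.  ]
top axle_stand 0.85 [217.5, 157.6, 57.9, 56.7] (np.float64(246.8), np.float64(190.0)) 1030
top parts_tray 0.57 [107.2, 228.7, 77.4, 70.1] (np.float64(147.8), np.float64(263.5)) 3024
[... 747 characters left out ...]
int_pos': array([ 1.11599743e+00,  2.40563610e-01,  4.99025029e-03,  1.33519441e+00,
       -1.26604336e-05,  1.57076409e+00]), 'joint_vel': array([-7.31433352e-05,  1.57121991e-04, -1.26853225e-06, -1.38311379e-03,
        1.94772251e-03,  9.78494901e-04]), 'tau': array([ 4.15386276e-04, -3.72197020e+01,  2.52693236e+01,  1.05092258e-03,
        9.22318213e-05,  1.43507339e-08]), 'eef_pos': array([0.21964291, 0.44917043, 0.23932093]), 'tool_rot': array([2.25428984e-01, 9.74259602e-01, 1.24834455e-05, 9.38641756e-06]), 'ft_force': array([ 0.95438255, -0.83555192,  0.64846869]), 'ft_torque': array([ 0.04121408, -0.08465161,  0.04952645]), 'grasp_force': 0.0, 'grip_width': 0.08500082748143221}
```

Run:
```python
import cv2,numpy as np
a=cv2.imread("pics/side0.png")[130:340,150:350];b=cv2.imread("pics/top0.png")[110:310,90:430]
cv2.imwrite("pics/side0c.png",cv2.resize(a,None,fx=2.85,fy=2.85,interpolation=2))
cv2.imwrite("pics/top0c.png",cv2.resize(b,None,fx=2.35,fy=2.35,interpolation=2))
```

```text
(no output)
```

View pics/side0c.png

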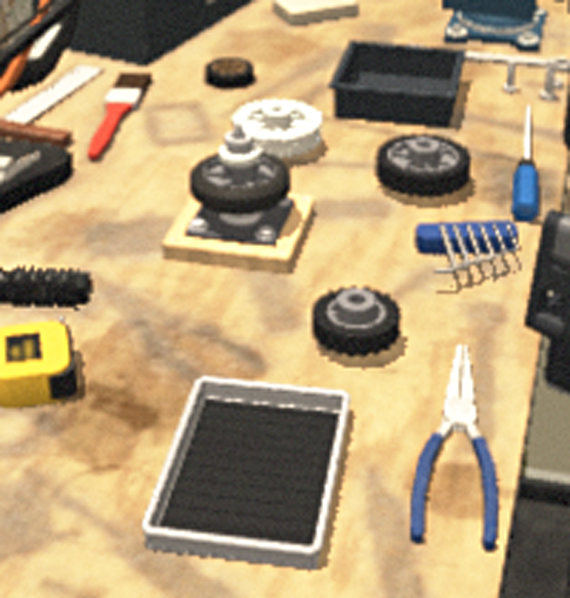

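View pics/top0c.png

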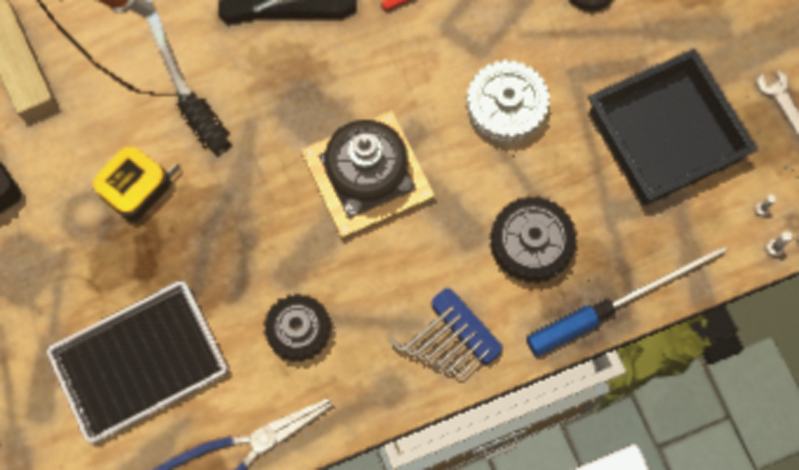

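In the top view, the black 100 mm new wheel is at (317,212) and its side-view match is (298,187). The white look-alike at (306,153) is to be left alone, and so is the small wheel at (216,249). The stack is at (245,176), the bin at (374,164) and the tray at (148,264). The crops above confirm these: the black tread with a grey hub fits the new wheel. Next I fit models to the outlines in both views.

```bash
cat >> h.py <<'E'
from scipy.optimize import minimize
def cyl(r,z0,z1):
    t=np.linspace(0,2*np.pi,48,endpoint=False); return np.concatenate([np.c_[r*np.cos(t),r*np.sin(t),0*t+z] for z in(z0,z1)])
def box(a,b,h): return np.array([[x,y,z] for x in(-a/2,a/2) for y in(-b/2,b/2) for z in(0,h)])
def hull_f(pts,S=8):
    h=cv2.convexHull(pts.astype(np.float32))[:,0]; return h
def iou(h1,h2):
    a,_=cv2.intersectConvexConvex(h1,h2); return a/(cv2.contourArea(h1)+cv2.contourArea(h2)-a+1e-9)
def mhull(m):
    ys,xs=np.nonzero(m); p=np.concatenate([np.c_[xs+dx,ys+dy] for dx in(-.5,.5) for dy in(-.5,.5)]); return hull_f(p)
def fit(masks,model,x0,yaw=False):
    hs={c:mhull(m) for c,m in masks.items()}
    def f(x):
        P=model@R.from_euler('z',x[3] if yaw else 0).as_matrix().T+x[:3]
        return -sum(iou(hs[c],hull_f(proj(c,P))) for c in hs)
    n=4 if yaw else 3
    s=np.vstack([x0[:n]]+[np.array(x0[:n])+d for d in np.diag([.02,.02,.01,.3][:n])])
    r=minimize(f,x0[:n],method="Nelder-Mead",options=dict(initial_simplex=s,xatol=1e-5,fatol=1e-5,maxiter=600))
    return r.x.round(4),round(-r.fun,3)
def near(n,c,uv):
    L=[o for o in bot.outline_of(n,c)]
    g=lambda o:np.hypot(*(np.argwhere(o["pixels"]).mean(0)[::-1]-uv))
    return min(L,key=g)["pixels"]
E
python3 - <<'E'
from h import *
W=np.r_[cyl(.05,-.013,.013),cyl(.017,-.025,.025)]; 
def two(n,us,ut): return {"side":near(n,"side",us),"top":near(n,"top",ut)}
x0=list(onz("top",[[317,212]],.025)[0]); print("new",fit(two("new_wheel_mid",(298,187),(317,212)),W,x0))
x0=list(onz("top",[[306,153]],.025)[0]); print("white",x0)
x0=list(onz("top",[[216,249]],.025)[0]); print("small",x0)
x0=list(onz("top",[[245,178]],.061)[0]); m=two("worn_wheel_mid",(233,194),(245,178)); T=cyl(.05,-.013,.013)
print("worn",fit(m,T,x0),fit({"top":m["top"]},T,x0))
for n,us,ut,b in(("parts_tray",(237,296),(148,263),box(.12,.17,.018)),("scrap_bin",(289,158),(374,163),box(.14,.14,.045))):
    x0=list(onz("top",[ut],.01)[0])+[0.]; x0[2]=0; m=two(n,us,ut)
    for y in(0,.8,-.8): x0[3]=y; print(n,fit(m,b,x0,True))
try: print("coll",fit({"top":near("collar_mid","top",(244,173))},cyl(.014,-.0075,.0075),list(onz("top",[[245,174]],.1035)[0])))
except Exception as e: print(e)
E
```

```text
new (array([ 0.4093, -0.1447,  0.0256]), np.float64(1.877))
white [np.float64(0.5840713044350198), np.float64(-0.19007278389184637), np.float64(0.02499999999999991)]
small [np.float64(0.41506570836194634), np.float64(0.1537269058880729), np.float64(0.02499999999999991)]
worn (array([0.5684, 0.0056, 0.0527]), np.float64(1.726)) (array([0.5734, 0.0043, 0.0377]), np.float64(0.971))
parts_tray (array([0.4512, 0.341 , 0.0042, 0.1074]), np.float64(1.867))
parts_tray (array([0.4512, 0.341 , 0.0042, 0.1078]), np.float64(1.867))
parts_tray (array([0.4512, 0.341 , 0.0042, 0.1075]), np.float64(1.867))
scrap_bin (array([ 0.4757, -0.3564,  0.001 ,  0.0429]), np.float64(1.817))
scrap_bin (array([ 4.7570e-01, -3.5640e-01,  1.0000e-03,  1.6137e+00]), np.float64(1.817))
scrap_bin (array([ 0.4757, -0.3564,  0.001 ,  0.0428]), np.float64(1.817))
coll (array([ 0.7416, -0.0437, -0.3618]), np.float64(0.77))
```

Run:
```python
from h import *
a=cv2.imread("pics/side0.png");b=cv2.imread("pics/top0.png")
T=cyl(.05,-.013,.013)
m={"side":near("worn_wheel_mid","side",(233,194)),"top":near("worn_wheel_mid","top",(245,178))}
hs={c:mhull(k) for c,k in m.items()}
for cs in(("top",),("side",),("top","side")):
    r=minimize(lambda x:-sum(iou(hs[c],hull_f(proj(c,T+[x[0],x[1],.061]))) for c in cs),[.565,.005],method="Nelder-Mead",options=dict(initial_simplex=[[.565,.005],[.58,.005],[.565,.02]]));print(cs,r.x,r.fun)
x=r.x
S=[(.05,.048),(.05,.074),(.017,.086),(.02,.086),(.02,.096),(.014,.096),(.014,.111),(.006,.111),(.0025,.125)]
o=[]
for c,im,(u,v) in(("side",a,(205,165)),("top",b,(217,155))):
    s=7;I=cv2.resize(im[v:v+60,u:u+56],None,fx=s,fy=s,interpolation=cv2.INTER_NEAREST)
    for rr,z in S:
        t=np.linspace(0,6.28,40);p=proj(c,np.c_[x[0]+rr*np.cos(t),x[1]+rr*np.sin(t),0*t+z]);cv2.polylines(I,[((p-[u,v]+.5)*s).astype(int)],True,(0,0,255) if rr<.04 else (0,255,0),1)
    o.append(I)
cv2.imwrite("pics/ax.png",np.hstack(o))
print(tri("side",[[233.9,175.6]],"top",[[245.3,170.9]]))
```

```text
('top',) [0.56524691 0.00653045] -0.9613934421081924
('side',) [0.57119512 0.00185377] -0.7642708682657484
('top', 'side') [0.56559898 0.00631115] -1.7176932091070585
(array([0.56532583, 0.00571134, 0.11283735]), np.float64(0.0011391565732268734))
```

View pics/ax.png

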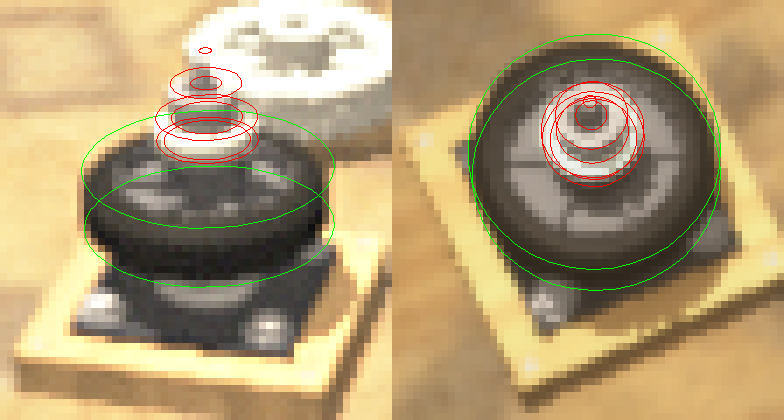

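In the enlarged overlay, the spacer and collar rings match the seen ones within about 1 px in both views. The axle is at about (0.566, 0.006). First I turn the tool so its y lies along world X.

```bash
python3 -c "
from h import *
print(bot.tip_reach,[a for a in dir(bot) if a[0]!='_'])"
```

```text
0.008 ['Unreachable', 'calibration', 'camera', 'get_obs', 'job_done', 'outline_of', 'tip_reach']
```

Request:
move_arm(
  deltas=[
    [0.7, 0, 0, 0, 0, 0, 7.1],
    [0.7, 0, 0, 0, 0, 0, 7.1],
    [0.7, 0, 0, 0, 0, 0, 7.1],
    [0.7, 0, 0, 0, 0, 0, 7.1],
    [0.7, 0, 0, 0, 0, 0, 7.1],
    [0.7, 0, 0, 0, 0, 0, 7.1],
    [0.7, 0, 0, 0, 0, 0, 7.1],
    [0.7, 0, 0, 0, 0, 0, 7.1],
    [0.7, 0, 0, 0, 0, 0, 7.14],
    [0.7, 0, 0, 0, 0, 0, 0],
  ],
)

```text
clock: 2.28
eef_pos: [0.2196, 0.4492, 0.2393]
tool_rot: [0.708, 0.706, 0.0, -0.0]
ft_force: [0.7, -0.5, 0.3]
grip_width: 0.0597
grasp_force: 0.0
```

Request:
move_arm(
  deltas=[
    [0.6, -29.5, 23, 0, 0, 0, 0],
    [0.6, -29.5, 23, 0, 0, 0, 0],
    [0.6, -29.5, 23, 0, 0, 0, 0],
    [0.6, -29.5, 23, 0, 0, 0, 0],
    [0.6, -29.5, 23, 0, 0, 0, 0],
    [0.6, -29.5, 23, 0, 0, 0, 0],
    [0.6, -29.5, 23, 0, 0, 0, 0],
    [0.6, -29.5, 23, 0, 0, 0, 0],
    [0.6, -29.5, 23, 0, 0, 0, 0],
    [0.6, -29.5, 23, 0, 0, 0, 0],
  ],
)

```text
clock: 3.12
eef_pos: [0.4505, 0.1525, 0.2396]
tool_rot: [0.706, 0.708, 0.0, 0.0]
ft_force: [0.1, -0.0, 0.2]
grip_width: 0.0512
grasp_force: 0.0
```

Request:
move_arm(
  deltas=[
    [0.6, -29.5, 23, 0, 0, 0, 0],
    [0.6, -29.5, 23, 0, 0, 0, 0],
    [0.6, -29.5, 23, 0, 0, 0, 0],
    [0.6, -29.5, 23, 0, 0, 0, 0],
    [0.6, -20, 16, 20, 0, 0, 0],
    [0.6, -10, 8, 20, 0, 0, 0],
    [0.6, 0, 0, 20, 0, 0, 0],
    [0.6, 0, 0, 0, 0, 0, 0],
  ],
)

```text
clock: 3.78
eef_pos: [0.5633, 0.005, 0.1746]
tool_rot: [0.707, 0.707, -0.003, -0.003]
ft_force: [-1.6, -0.0, -0.6]
grip_width: 0.0513
grasp_force: 0.0
```

Request:
move_arm(
  deltas=[
    [0.6, 1, 2, 15, 0, 0, 0],
    [0.6, 0, 0, 15, 0, 0, 0],
    [0.6, 0, 0, 15, 0, 0, 0],
    [0.6, 0, 0, 12, 0, 0, 0],
    [0.6, 0, 0, 8, 0, 0, 0],
    [0.6, 0, 0, 0, 0, 0, 0],
    [0.6, 0, 0, 0, 0, 0, 0],
  ],
)

```text
clock: 4.37
eef_pos: [0.5677, 0.0075, 0.1149]
tool_rot: [0.707, 0.708, 0.0, 0.0]
ft_force: [-1.1, -0.6, -0.6]
grip_width: 0.0516
grasp_force: 0.0
```

Run:
```python
from h import *
e=bot.get_obs()["eef_pos"];print(e)
a=bot.camera("side");b=bot.camera("top")
o=[]
for c,im in(("side",a),("top",b)):
    u,v=(195,150) if c=="side" else (210,140); s=6
    o.append(cv2.resize(im[v:v+70,u:u+65],None,fx=s,fy=s,interpolation=cv2.INTER_CUBIC))
cv2.imwrite("pics/g1.png",np.hstack(o))
```

```text
[0.56772441 0.00753913 0.11490517]
```

View pics/g1.png

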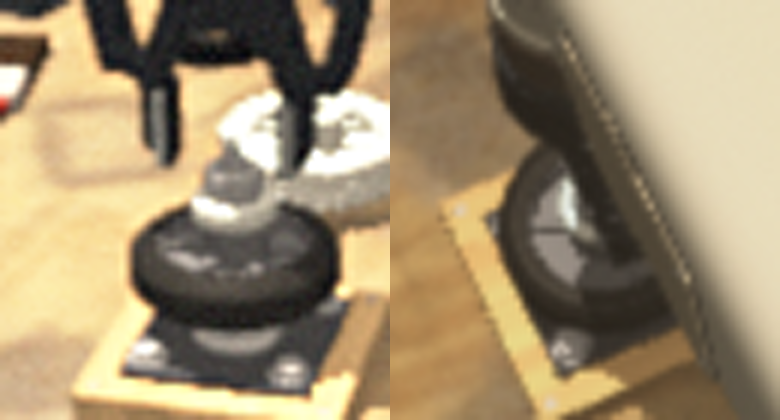

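The fingers straddle the collar with their tips at about its top height, and they sit about 2 mm too far in +x. I go down and close.

Request:
move_arm(
  deltas=[
    [0.6, -1.5, -1.7, 4, 0, 0, 0],
    [0.6, 0, 0, 5, 0, 0, 0],
    [0.6, 0, 0, 0, 0, 0, 0],
    [0.2, 0, 0, 0, 0, 0, 0],
    [0.2, 0, 0, 0, 0, 0, 0],
    [0.2, 0, 0, 0, 0, 0, 0],
    [0.2, 0, 0, 0, 0, 0, 0],
    [0.2, 0, 0, 0, 0, 0, 0],
  ],
)

```text
clock: 5.13
eef_pos: [0.5663, 0.0057, 0.1056]
tool_rot: [0.707, 0.707, 0.0, 0.0]
ft_force: [0.3, -0.1, 1.7]
grip_width: 0.025
grasp_force: 59.2
```

Request:
move_arm(
  deltas=[
    [0.2, 0, 0, -4, 0, 0, 0],
    [0.2, 0, 0, -6, 0, 0, 0],
    [0.2, 0, 0, -10, 0, 0, 0],
    [0.2, 0, 0, -15, 0, 0, 0],
    [0.2, 0, 0, -15, 0, 0, 0],
    [0.2, 0, 0, -15, 0, 0, 0],
    [0.2, 0, 0, 0, 0, 0, 0],
  ],
)

```text
clock: 5.72
eef_pos: [0.5683, 0.0057, 0.1746]
tool_rot: [0.707, 0.707, 0.003, 0.003]
ft_force: [0.4, -0.3, -0.9]
grip_width: 0.0249
grasp_force: 59.0
```

```bash
cat > look.py <<'E'
import sys
from h import *
# look.py out uside vside utop vtop s
n,us,vs,ut,vt,w,s=sys.argv[1],*map(int,sys.argv[2:8])
o=[]
for c,u,v in(("side",us,vs),("top",ut,vt)):
    im=bot.camera(c);o.append(cv2.resize(im[v:v+w,u:u+w],None,fx=s,fy=s,interpolation=cv2.INTER_CUBIC))
cv2.imwrite(f"pics/{n}.png",np.hstack(o)); print(bot.get_obs()["eef_pos"],bot.get_obs()["ft_force"],bot.get_obs()["grip_width"])
E
python3 look.py g2 195 145 210 130 65 6
```

```text
[0.56657425 0.00569383 0.17129765] [-0.3431158   0.30540981 -0.62688564] 0.024538183946493684
```

View pics/g2.png

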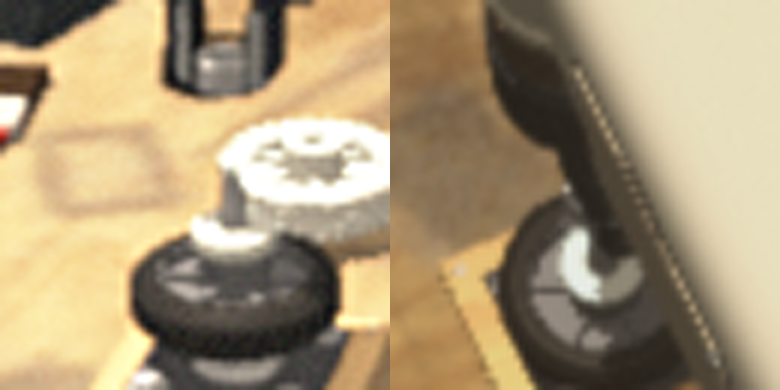

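The collar is held at (220,65) in the left crop. The axle and spacer stay behind at (232,200). On to the tray.

Request:
move_arm(
  deltas=[
    [0.2, 15, -6, 0, 0, 0, 0],
    [0.2, 30, -11, 0, 0, 0, 0],
    [0.2, 30, -11, 0, 0, 0, 0],
    [0.2, 30, -11, 0, 0, 0, 0],
    [0.2, 30, -11, 0, 0, 0, 0],
    [0.2, 30, -11, 0, 0, 0, 0],
    [0.2, 30, -11, 0, 0, 0, 0],
    [0.2, 30, -11, 0, 0, 0, 0],
    [0.2, 30, -11, 0, 0, 0, 0],
    [0.2, 30, -11, 0, 0, 0, 0],
  ],
)

```text
clock: 6.65
eef_pos: [0.4595, 0.2916, 0.1691]
tool_rot: [0.707, 0.707, -0.001, -0.0]
ft_force: [1.4, -0.2, -1.8]
grip_width: 0.0248
grasp_force: 59.0
```

Request:
move_arm(
  deltas=[
    [0.2, 15, -6, 10, 0, 0, 0],
    [0.2, 0, 0, 30, 0, 0, 0],
    [0.2, 0, 0, 30, 0, 0, 0],
    [0.2, 0, 0, 30, 0, 0, 0],
    [0.2, 0, 0, 25, 0, 0, 0],
    [0.2, 0, 0, 15, 0, 0, 0],
    [0.2, 0, 0, 5, 0, 0, 0],
    [0.2, 0, 0, 0, 0, 0, 0],
    [0.2, 0, 0, 0, 0, 0, 0],
  ],
)

```text
clock: 7.4
eef_pos: [0.4549, 0.3056, 0.0253]
tool_rot: [0.707, 0.707, -0.0, -0.0]
ft_force: [-0.2, 0.2, 0.2]
grip_width: 0.0247
grasp_force: 59.0
```

Request:
move_arm(
  deltas=[
    [0.2, 0, 0, 4, 0, 0, 0],
    [0.2, 0, 0, 3, 0, 0, 0],
    [0.2, 0, 0, 2, 0, 0, 0],
    [0.2, 0, 0, 0, 0, 0, 0],
    [0.2, 0, 0, 0, 0, 0, 0],
  ],
)

```text
clock: 7.82
eef_pos: [0.455, 0.3057, 0.0166]
tool_rot: [0.707, 0.707, 0.0, 0.0]
ft_force: [0.5, -0.5, -1.3]
grip_width: 0.0249
grasp_force: 59.0
```

Request:
move_arm(
  deltas=[
    [0.2, 0, 0, 1, 0, 0, 0],
    [0.2, 0, 0, 1, 0, 0, 0],
    [0.2, 0, 0, 0.5, 0, 0, 0],
    [0.2, 0, 0, 0, 0, 0, 0],
  ],
)

```text
clock: 8.15
eef_pos: [0.4548, 0.3056, 0.0137]
tool_rot: [0.707, 0.707, -0.0, -0.0]
ft_force: [-0.0, -0.7, -1.0]
grip_width: 0.0246
grasp_force: 59.0
```

Request:
move_arm(
  deltas=[
    [0.2, 0, 0, 1, 0, 0, 0],
    [0.2, 0, 0, 0.5, 0, 0, 0],
    [0.2, 0, 0, 0, 0, 0, 0],
  ],
)

```text
clock: 8.4
eef_pos: [0.4551, 0.3058, 0.0126]
tool_rot: [0.707, 0.707, 0.0, 0.0]
ft_force: [-1.0, -0.7, 2.3]
grip_width: 0.0253
grasp_force: 59.4
```

Request:
move_arm(
  deltas=[
    [0.6, 0, 0, 0, 0, 0, 0],
    [0.6, 0, 0, 0, 0, 0, 0],
    [0.6, 0, 0, 0, 0, 0, 0],
    [0.6, 0, 0, 0, 0, 0, 0],
    [0.6, 0, 0, -10, 0, 0, 0],
    [0.6, 0, 0, -30, 0, 0, 0],
    [0.6, 0, 0, -35, 0, 0, 0],
    [0.6, 0, 0, -40, 0, 0, 0],
    [0.6, 0, 0, -35, 0, 0, 0],
    [0.6, -15, 6, -15, 0, 0, 0],
  ],
)

```text
clock: 9.23
eef_pos: [0.4625, 0.2938, 0.1838]
tool_rot: [0.706, 0.708, 0.005, 0.0]
ft_force: [1.5, 0.1, 0.5]
grip_width: 0.0514
grasp_force: 0.0
```

Request:
move_arm(
  deltas=[
    [0.65, -30, 11, 0, 0, 0, 0],
    [0.65, -30, 11, 0, 0, 0, 0],
    [0.65, -30, 11, 0, 0, 0, 0],
    [0.65, -30, 11, 0, 0, 0, 0],
    [0.65, -30, 11, 0, 0, 0, 0],
    [0.65, -30, 11, 0, 0, 0, 0],
    [0.65, -30, 11, 0, 0, 0, 0],
    [0.65, -30, 11, 0, 0, 0, 0],
    [0.65, -30, 11, 0, 0, 0, 0],
    [0.65, -15, 6, 0, 0, 0, 0],
  ],
)

```text
clock: 10.07
eef_pos: [0.5668, 0.0023, 0.1781]
tool_rot: [0.708, 0.706, 0.0, 0.001]
ft_force: [-0.3, 0.3, -0.3]
grip_width: 0.0558
grasp_force: 0.0
```

Request:
move_arm(
  deltas=[
    [0.7, 0, 0, 0, 0, 0, 0],
    [0.7, 0, 0, 20, 0, 0, 0],
    [0.7, 0, 0, 20, 0, 0, 0],
    [0.7, 0, 0, 20, 0, 0, 0],
    [0.7, 0, 0, 10, 0, 0, 0],
    [0.7, 0, 0, 0, 0, 0, 0],
  ],
)

```text
clock: 10.57
eef_pos: [0.5637, 0.0064, 0.1051]
tool_rot: [0.707, 0.707, -0.002, -0.002]
ft_force: [-1.8, 0.6, 0.1]
grip_width: 0.0597
grasp_force: 0.0
```

```bash
python3 look.py g3 195 255 120 230 65 6
```

```text
[0.56594544 0.00624317 0.10783905] [-0.16145221  0.10780195 -0.21474745] 0.0595570511214554
```

View pics/g3.png

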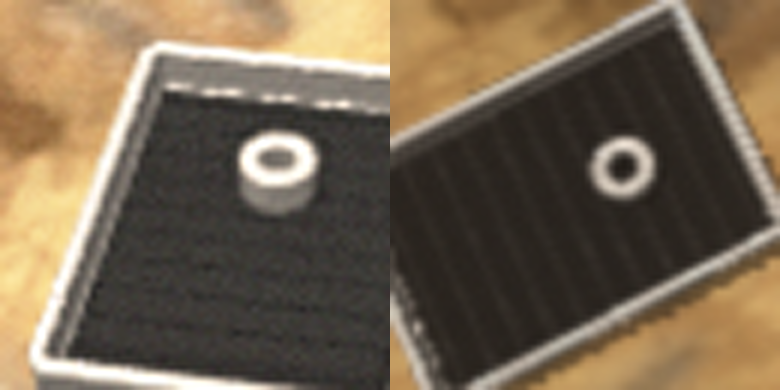

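The collar stands upright in the tray, at (279,170) in the left crop. Now the spacer.

Request:
move_arm(
  deltas=[
    [0.7, 0, 0, 10, 0, 0, 0],
    [0.7, 0, 0, 9, 0, 0, 0],
    [0.7, 0, 0, 4, 0, 0, 0],
    [0.7, 0, 0, 0, 0, 0, 0],
    [0.3, 0, 0, 0, 0, 0, 0],
    [0.3, 0, 0, 0, 0, 0, 0],
    [0.3, 0, 0, 0, 0, 0, 0],
    [0.3, 0, 0, 0, 0, 0, 0],
    [0.3, 0, 0, 0, 0, 0, 0],
  ],
)

```text
clock: 11.42
eef_pos: [0.5665, 0.0057, 0.0849]
tool_rot: [0.707, 0.707, 0.0, 0.0]
ft_force: [-0.3, -0.4, 1.9]
grip_width: 0.0379
grasp_force: 60.1
```

Request:
move_arm(
  deltas=[
    [0.6, 0, 0, 0, 0, 0, 0],
    [0.6, 0, 0, 0, 0, 0, 0],
    [0.6, 0, 0, -7.5, 0, 0, 0],
    [0.6, 0, 0, 0, 0, 0, 0],
    [0.3, 0, 0, 0, 0, 0, 0],
    [0.3, 0, 0, 0, 0, 0, 0],
    [0.3, 0, 0, 0, 0, 0, 0],
    [0.3, 0, 0, 0, 0, 0, 0],
  ],
)

```text
clock: 12.08
eef_pos: [0.5665, 0.0057, 0.0931]
tool_rot: [0.707, 0.707, 0.001, 0.001]
ft_force: [-1.3, -0.0, 6.3]
grip_width: 0.037
grasp_force: 59.3
```

Request:
move_arm(
  deltas=[
    [0.3, 0, 0, -4, 0, 0, 0],
    [0.3, 0, 0, -6, 0, 0, 0],
    [0.3, 0, 0, -10, 0, 0, 0],
    [0.3, 0, 0, -15, 0, 0, 0],
    [0.3, 0, 0, -15, 0, 0, 0],
    [0.3, 0, 0, -15, 0, 0, 0],
    [0.3, 0, 0, -15, 0, 0, 0],
    [0.3, 0, 0, 0, 0, 0, 0],
  ],
)

```text
clock: 12.75
eef_pos: [0.5682, 0.0057, 0.1759]
tool_rot: [0.707, 0.707, 0.002, 0.002]
ft_force: [1.7, 0.3, 1.4]
grip_width: 0.0371
grasp_force: 60.0
```

```bash
python3 look.py g4 195 145 210 130 65 6
```

```text
[0.56647027 0.00569536 0.17258036] [ 0.39402571  0.41621562 -1.13908852] 0.037115838455124624
```

View pics/g4.png

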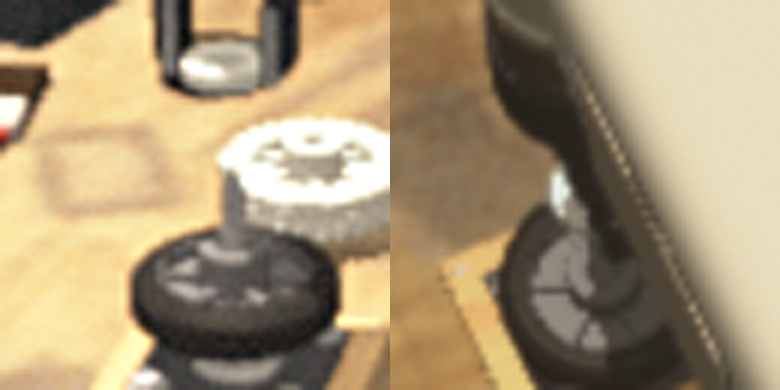

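The spacer is held at (220,65) in the left crop and the axle is bare above the hub. On to the tray's far spot.

Request:
move_arm(
  deltas=[
    [0.3, 15, -5, 0, 0, 0, 0],
    [0.3, 30, -10, 0, 0, 0, 0],
    [0.3, 30, -10, 0, 0, 0, 0],
    [0.3, 30, -10, 0, 0, 0, 0],
    [0.3, 30, -10, 0, 0, 0, 0],
    [0.3, 30, -10, 0, 0, 0, 0],
    [0.3, 30, -10, 0, 0, 0, 0],
    [0.3, 30, -10, 0, 0, 0, 0],
    [0.3, 30, -10, 0, 0, 0, 0],
    [0.3, 30, -10, 0, 0, 0, 0],
  ],
)

```text
clock: 13.68
eef_pos: [0.4695, 0.2916, 0.1704]
tool_rot: [0.707, 0.707, -0.001, -0.0]
ft_force: [0.9, -0.0, -1.0]
grip_width: 0.0371
grasp_force: 60.1
```

Request:
move_arm(
  deltas=[
    [0.3, 30, -9, 0, 0, 0, 0],
    [0.3, 30, -9, 0, 0, 0, 0],
    [0.3, 25, -6, 0, 0, 0, 0],
    [0.3, 0, 0, 30, 0, 0, 0],
    [0.3, 0, 0, 35, 0, 0, 0],
    [0.3, 0, 0, 35, 0, 0, 0],
    [0.3, 0, 0, 30, 0, 0, 0],
    [0.3, 0, 0, 15, 0, 0, 0],
    [0.3, 0, 0, 0, 0, 0, 0],
    [0.3, 0, 0, 0, 0, 0, 0],
  ],
)

```text
clock: 14.52
eef_pos: [0.4456, 0.3746, 0.0249]
tool_rot: [0.707, 0.707, -0.002, -0.0]
ft_force: [0.7, -0.1, 0.3]
grip_width: 0.0372
grasp_force: 60.1
```

Request:
move_arm(
  deltas=[
    [0.3, 0, 0, 5, 0, 0, 0],
    [0.3, 0, 0, 5, 0, 0, 0],
    [0.3, 0, 0, 3, 0, 0, 0],
    [0.3, 0, 0, 1, 0, 0, 0],
    [0.3, 0, 0, 0, 0, 0, 0],
    [0.3, 0, 0, 0, 0, 0, 0],
  ],
)

```text
clock: 15.02
eef_pos: [0.4472, 0.3758, 0.0133]
tool_rot: [0.707, 0.707, 0.0, 0.0]
ft_force: [0.1, 0.0, -0.7]
grip_width: 0.0371
grasp_force: 60.1
```

Request:
move_arm(
  deltas=[
    [0.3, 0, 0, 1.3, 0, 0, 0],
    [0.3, 0, 0, 1, 0, 0, 0],
    [0.3, 0, 0, 0, 0, 0, 0],
    [0.3, 0, 0, 0, 0, 0, 0],
  ],
)

```text
clock: 15.35
eef_pos: [0.4469, 0.3756, 0.0105]
tool_rot: [0.707, 0.707, -0.0, 0.0]
ft_force: [-0.5, 0.7, 0.2]
grip_width: 0.0376
grasp_force: 60.1
```

Request:
move_arm(
  deltas=[
    [0.3, 0, 0, 0.7, 0, 0, 0],
    [0.6, 0, 0, 0, 0, 0, 0],
    [0.6, 0, 0, 0, 0, 0, 0],
    [0.6, 0, 0, 0, 0, 0, 0],
    [0.6, 0, 0, 0, 0, 0, 0],
    [0.6, 0, 0, -15, 0, 0, 0],
    [0.6, 0, 0, -35, 0, 0, 0],
    [0.6, 0, 0, -40, 0, 0, 0],
    [0.6, 0, 0, -40, 0, 0, 0],
    [0.6, 0, 0, -35, 0, 0, 0],
  ],
)

```text
clock: 16.18
eef_pos: [0.447, 0.3758, 0.1773]
tool_rot: [0.707, 0.707, 0.001, 0.0]
ft_force: [0.6, 0.6, -0.2]
grip_width: 0.0511
grasp_force: 0.0
```

Request:
move_arm(
  deltas=[
    [0.6, -20, 7, 0, 0, 0, 0],
    [0.6, -35, 11, 0, 0, 0, 0],
    [0.6, -35, 11, 0, 0, 0, 0],
    [0.6, -35, 11, 0, 0, 0, 0],
    [0.6, -35, 11, 0, 0, 0, 0],
    [0.6, -35, 11, 0, 0, 0, 0],
    [0.6, -35, 11, 0, 0, 0, 0],
    [0.6, -35, 11, 0, 0, 0, 0],
    [0.6, -35, 11, 0, 0, 0, 0],
    [0.6, -35, 11, 0, 0, 0, 0],
  ],
)

```text
clock: 17.02
eef_pos: [0.5532, 0.0389, 0.1749]
tool_rot: [0.707, 0.707, 0.0, 0.0]
ft_force: [1.2, 0.0, 0.6]
grip_width: 0.0512
grasp_force: 0.0
```

Request:
move_arm(
  deltas=[
    [0.6, -35, 13, 0, 0, 0, 0],
    [0.6, 0, 0, 0, 0, 0, 0],
    [0.6, 0, 0, 20, 0, 0, 0],
    [0.6, 0, 0, 20, 0, 0, 0],
    [0.6, 0, 0, 20, 0, 0, 0],
    [0.6, 0, 0, 10, 0, 0, 0],
    [0.6, 0, 0, 0, 0, 0, 0],
    [0.6, 0, 0, 0, 0, 0, 0],
    [0.6, 0, 0, 0, 0, 0, 0],
  ],
)

```text
clock: 17.77
eef_pos: [0.5668, 0.006, 0.106]
tool_rot: [0.707, 0.707, 0.001, 0.001]
ft_force: [0.1, -0.7, 0.7]
grip_width: 0.0514
grasp_force: 0.0
```

Run:
```python
from h import *
for c in("side","top"):
    im=bot.camera(c);cv2.imwrite(f"pics/s_{c}.png",im)
    for n in("spacer_mid","collar_mid"):
        for o in bot.outline_of(n,c)[:2]: print(c,n,o["conf"],o["rect"])
```

```text
side spacer_mid 0.77 [225.4, 297.8, 22.9, 17.9]
side collar_mid 0.64 [234.0, 277.5, 11.4, 13.7]
top spacer_mid 0.66 [127.7, 266.4, 15.5, 11.4]
top collar_mid 0.51 [154.0, 252.3, 12.4, 11.2]
top collar_mid 0.26 [202.5, 234.7, 26.7, 27.8]
```

Request:
move_arm(
  deltas=[
    [0.6, 0, 0, 10, 0, 0, 0],
    [0.6, 0, 0, 8, 0, 0, 0],
    [0.6, 0, 0, 4, 0, 0, 0],
    [0.6, 0, 0, 0, 0, 0, 0],
    [0.2, 0, 0, 0, 0, 0, 0],
    [0.2, 0, 0, 0, 0, 0, 0],
    [0.2, 0, 0, 0, 0, 0, 0],
    [0.2, 0, 0, 0, 0, 0, 0],
    [0.2, 0, 0, 0, 0, 0, 0],
  ],
)

```text
clock: 18.82
eef_pos: [0.5661, 0.0057, 0.0829]
tool_rot: [0.707, 0.707, 0.0, 0.0]
ft_force: [0.5, 0.4, -0.7]
grip_width: 0.031
grasp_force: 59.5
```

Request:
move_arm(
  deltas=[
    [0.2, 0, 0, -4, 0, 0, 0],
    [0.2, 0, 0, -6, 0, 0, 0],
    [0.2, 0, 0, -10, 0, 0, 0],
    [0.2, 0, 0, -15, 0, 0, 0],
    [0.2, 0, 0, -15, 0, 0, 0],
    [0.2, 0, 0, -15, 0, 0, 0],
    [0.2, 0, 0, -15, 0, 0, 0],
    [0.2, 0, 0, -15, 0, 0, 0],
    [0.2, 0, 0, -10, 0, 0, 0],
    [0.2, 0, 0, -5, 0, 0, 0],
  ],
)

```text
clock: 19.65
eef_pos: [0.5669, 0.0057, 0.1954]
tool_rot: [0.707, 0.707, 0.001, 0.001]
ft_force: [-0.2, 0.2, -3.8]
grip_width: 0.0314
grasp_force: 59.8
```

Request:
move_arm(
  deltas=[
    [0.2, 0, 0, -5, 0, 0, 0],
    [0.2, 0, 0, 0, 0, 0, 0],
    [0.2, 0, 0, 0, 0, 0, 0],
  ],
)

```text
clock: 19.9
eef_pos: [0.5657, 0.0057, 0.1974]
tool_rot: [0.707, 0.707, -0.0, -0.0]
ft_force: [-0.3, 0.4, -3.0]
grip_width: 0.0314
grasp_force: 59.8
```

```bash
python3 look.py g5 195 135 210 130 65 6
```

```text
[0.56537872 0.00569553 0.19679803] [-0.61922851  0.12075546 -3.30603162] 0.031090124360041188
```

View pics/g5.png

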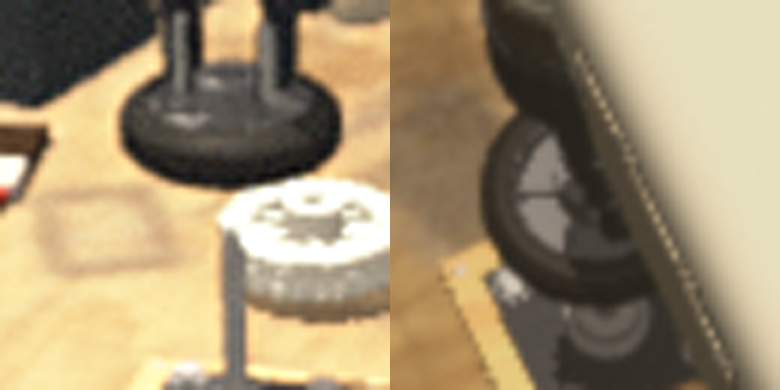

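The wheel is held level above the axle at (232,125) in the left crop, and it weighs about 0.34 kg. On to the scrap bin.

Request:
move_arm(
  deltas=[
    [0.2, -15, -4, 0, 0, 0, 0],
    [0.2, -30, -7, 0, 0, 0, 0],
    [0.2, -30, -7, 0, 0, 0, 0],
    [0.2, -30, -7, 0, 0, 0, 0],
    [0.2, -30, -7, 0, 0, 0, 0],
    [0.2, -30, -7, 0, 0, 0, 0],
    [0.2, -30, -7, 0, 0, 0, 0],
    [0.2, -30, -7, 0, 0, 0, 0],
    [0.2, -30, -8, 0, 0, 0, 0],
    [0.2, -30, -8, 0, 0, 0, 0],
  ],
)

```text
clock: 20.83
eef_pos: [0.496, -0.2805, 0.1969]
tool_rot: [0.707, 0.707, -0.0, -0.001]
ft_force: [-0.7, 0.4, -3.0]
grip_width: 0.0315
grasp_force: 59.8
```

Request:
move_arm(
  deltas=[
    [0.2, -30, -8, 0, 0, 0, 0],
    [0.2, -30, -8, 0, 0, 0, 0],
    [0.2, -17, -5, 0, 0, 0, 0],
    [0.2, 0, 0, 0, 0, 0, 0],
    [0.2, 0, 0, 20, 0, 0, 0],
    [0.2, 0, 0, 30, 0, 0, 0],
    [0.2, 0, 0, 20, 0, 0, 0],
    [0.2, 0, 0, 10, 0, 0, 0],
    [0.2, 0, 0, 0, 0, 0, 0],
    [0.2, 0, 0, 0, 0, 0, 0],
  ],
)

```text
clock: 21.67
eef_pos: [0.4759, -0.3557, 0.1175]
tool_rot: [0.707, 0.707, -0.0, -0.001]
ft_force: [0.3, 0.5, -2.3]
grip_width: 0.0318
grasp_force: 59.9
```

```bash
python3 look.py g6 245 110 325 110 80 4
```

```text
[ 0.47712685 -0.35680469  0.11943491] [ 0.10390043 -0.371592   -2.77299914] 0.03142046352880382
```

View pics/g6.png

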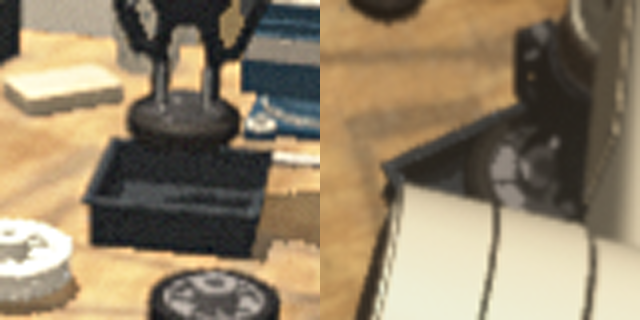

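The wheel hangs over the bin, at (185,115) against the bin at (178,195) in the left crop. I lower it.

Request:
move_arm(
  deltas=[
    [0.2, 0, 0, 15, 0, 0, 0],
    [0.2, 0, 0, 15, 0, 0, 0],
    [0.2, 0, 0, 15, 0, 0, 0],
    [0.2, 0, 0, 10, 0, 0, 0],
    [0.2, 0, 0, 6, 0, 0, 0],
    [0.2, 0, 0, 4, 0, 0, 0],
    [0.2, 0, 0, 0, 0, 0, 0],
    [0.2, 0, 0, 0, 0, 0, 0],
  ],
)

```text
clock: 22.43
eef_pos: [0.4765, -0.3566, 0.0535]
tool_rot: [0.707, 0.707, 0.0, 0.001]
ft_force: [-1.1, -0.4, -3.5]
grip_width: 0.0313
grasp_force: 59.9
```

Request:
move_arm(
  deltas=[
    [0.2, 0, 0, 1.5, 0, 0, 0],
    [0.2, 0, 0, 1, 0, 0, 0],
    [0.2, 0, 0, 0, 0, 0, 0],
  ],
)

```text
clock: 22.68
eef_pos: [0.4767, -0.3568, 0.0512]
tool_rot: [0.707, 0.707, 0.0, 0.001]
ft_force: [-0.3, 0.7, 0.2]
grip_width: 0.0313
grasp_force: 60.1
```

Request:
move_arm(
  deltas=[
    [0.6, 0, 0, 0, 0, 0, 0],
    [0.6, 0, 0, 0, 0, 0, 0],
    [0.6, 0, 0, 0, 0, 0, 0],
    [0.6, 0, 0, -10, 0, 0, 0],
    [0.6, 0, 0, -30, 0, 0, 0],
    [0.6, 0, 0, -30, 0, 0, 0],
    [0.6, 20, -7, -10, 0, 0, 0],
    [0.6, 30, -10, 0, 0, 0, 0],
    [0.6, 30, -10, 0, 0, 0, 0],
    [0.6, 30, -10, 0, 0, 0, 0],
  ],
)

```text
clock: 23.52
eef_pos: [0.4388, -0.2457, 0.1316]
tool_rot: [0.707, 0.707, 0.0, 0.001]
ft_force: [0.4, 0.4, 0.6]
grip_width: 0.0514
grasp_force: 0.0
```

Request:
move_arm(
  deltas=[
    [0.6, 35, -10, 0, 0, 0, 0],
    [0.6, 35, -10, 0, 0, 0, 0],
    [0.6, 32, -10, 0, 0, 0, 0],
    [0.6, 0, 0, 20, 0, 0, 0],
    [0.6, 0, 0, 20, 0, 0, 0],
    [0.6, 0, 0, 20, 0, 0, 0],
    [0.6, 0, 0, 0, 0, 0, 0],
    [0.6, 0, 0, 0, 0, 0, 0],
  ],
)

```text
clock: 24.18
eef_pos: [0.4084, -0.1441, 0.0705]
tool_rot: [0.707, 0.707, -0.0, -0.001]
ft_force: [-0.5, -0.3, -0.2]
grip_width: 0.0512
grasp_force: 0.0
```

```bash
python3 look.py g7 260 135 285 165 65 6
```

```text
[ 0.40994766 -0.1448073   0.07164549] [-0.13253234 -0.47013277  0.91011455] 0.05073673975320472
```

View pics/g7.png

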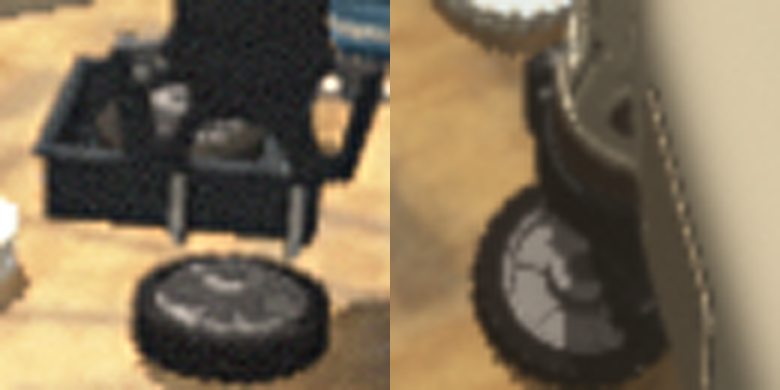

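Left crop: the fingers straddle the new wheel, at x 177/297 against a hub centre of about 228. The worn wheel lies in the bin behind. Next I centre the wheel by squeezing along Y, turn back, and then grip.

```bash
python3 -c "
from h import *
print(bot.get_obs()['joint_pos'].round(3))"
```

```text
[-0.34   0.269 -0.437  0.863 -0.     1.232]
```

Request:
move_arm(
  deltas=[
    [0.6, 0, 2, 12, 0, 0, 0],
    [0.6, 0, 0, 8, 0, 0, 0],
    [0.6, 0, 0, 3, 0, 0, 0],
    [0.6, 0, 0, 0, 0, 0, 0],
    [0.2, 0, 0, 0, 0, 0, 0],
    [0.2, 0, 0, 0, 0, 0, 0],
    [0.2, 0, 0, 0, 0, 0, 0],
    [0.2, 0, 0, 0, 0, 0, 0],
  ],
)

```text
clock: 24.95
eef_pos: [0.411, -0.1445, 0.0482]
tool_rot: [0.707, 0.707, -0.0, 0.0]
ft_force: [-1.9, 0.0, 5.5]
grip_width: 0.0311
grasp_force: 59.0
```

Request:
move_arm(
  deltas=[
    [0.6, 0, 0, 0, 0, 0, 0],
    [0.6, 0, 0, -2, 0, 0, 0],
    [0.6, 0, 0, 0, 0, 0, -7],
    [0.6, 0, 0, 0, 0, 0, -7],
    [0.6, 0, 0, 0, 0, 0, -7],
    [0.6, 0, 0, 0, 0, 0, -7],
    [0.6, 0, 0, 0, 0, 0, -7],
    [0.6, 0, 0, 0, 0, 0, -7],
    [0.6, 0, 0, 0, 0, 0, -7],
    [0.6, 0, 0, 0, 0, 0, -7],
  ],
)

```text
clock: 25.78
eef_pos: [0.4112, -0.1444, 0.0495]
tool_rot: [0.289, 0.957, 0.0, 0.0]
ft_force: [0.9, 0.1, -0.2]
grip_width: 0.0516
grasp_force: 0.0
```

Request:
move_arm(
  deltas=[
    [0.6, 0, 0, 0, 0, 0, -7],
    [0.6, 0, 0, 0, 0, 0, -7],
    [0.6, 0, 0, 0, 0, 0, -7],
    [0.6, 0, 0, 0, 0, 0, -7],
    [0.6, 0, 0, 0, 0, 0, -6],
    [0.6, 0, 0, 0, 0, 0, 0],
    [0.2, 0, 0, 0, 0, 0, 0],
    [0.2, 0, 0, 0, 0, 0, 0],
    [0.2, 0, 0, 0, 0, 0, 0],
    [0.2, 0, 0, 0, 0, 0, 0],
  ],
)

```text
clock: 26.62
eef_pos: [0.4111, -0.1446, 0.05]
tool_rot: [0.001, 1.0, -0.0, 0.0]
ft_force: [-2.1, -1.0, 5.3]
grip_width: 0.0307
grasp_force: 58.8
```

Request:
move_arm(
  deltas=[
    [0.6, 0, 0, 0, 0, 0, 0],
    [0.6, 0, 0, 0, 0, 0, 0],
    [0.6, 0, 0, 0, 0, 0, 7],
    [0.6, 0, 0, 0, 0, 0, 7],
    [0.6, 0, 0, 0, 0, 0, 7],
    [0.6, 0, 0, 0, 0, 0, 7],
    [0.6, 0, 0, 0, 0, 0, 7],
    [0.6, 0, 0, 0, 0, 0, 7],
    [0.6, 0, 0, 0, 0, 0, 7],
    [0.6, 0, 0, 0, 0, 0, 7],
  ],
)

```text
clock: 27.45
eef_pos: [0.4109, -0.1443, 0.0492]
tool_rot: [0.473, 0.881, 0.0, -0.0]
ft_force: [0.3, 0.7, -0.3]
grip_width: 0.0512
grasp_force: 0.0
```

Request:
move_arm(
  deltas=[
    [0.6, 0, 0, 0, 0, 0, 7],
    [0.6, 0, 0, 0, 0, 0, 7],
    [0.6, 0, 0, 0, 0, 0, 7],
    [0.6, 0, 0, 0, 0, 0, 7],
    [0.6, 0, 0, 0, 0, 0, 6],
    [0.6, 0, 0, 0, 0, 0, 0],
    [0.2, 0, 0, 0, 0, 0, 0],
    [0.2, 0, 0, 0, 0, 0, 0],
    [0.2, 0, 0, 0, 0, 0, 0],
    [0.2, 0, 0, 0, 0, 0, 0],
  ],
)

```text
clock: 28.28
eef_pos: [0.4111, -0.1443, 0.0498]
tool_rot: [0.706, 0.708, 0.0, 0.0]
ft_force: [-1.9, 0.5, 5.4]
grip_width: 0.0306
grasp_force: 59.0
```

Request:
move_arm(
  deltas=[
    [0.2, 0, 0, -5, 0, 0, 0],
    [0.2, 0, 0, -15, 0, 0, 0],
    [0.2, 0, 0, -25, 0, 0, 0],
    [0.2, 0, 0, -30, 0, 0, 0],
    [0.2, 0, 0, -30, 0, 0, 0],
    [0.2, 0, 0, -25, 0, 0, 0],
    [0.2, 0, 0, -15, 0, 0, 0],
    [0.2, 0, 0, -5, 0, 0, 0],
    [0.2, 10, 10, 0, 0, 0, 0],
    [0.2, 20, 20, 0, 0, 0, 0],
  ],
)

```text
clock: 29.12
eef_pos: [0.4391, -0.1153, 0.1988]
tool_rot: [0.708, 0.706, -0.001, -0.001]
ft_force: [-0.0, -0.5, -3.5]
grip_width: 0.031
grasp_force: 60.0
```

Request:
move_arm(
  deltas=[
    [0.2, 25, 25, 0, 0, 0, 0],
    [0.2, 25, 25, 0, 0, 0, 0],
    [0.2, 25, 25, 0, 0, 0, 0],
    [0.2, 20, 25, 0, 0, 0, 0],
    [0.2, 15, 15, 0, 0, 0, 0],
    [0.2, 10, 10, 0, 0, 0, 0],
    [0.2, 0, 0, 0, 0, 0, 0],
    [0.2, 0, 0, 0, 0, 0, 0],
    [0.2, 0, 0, 0, 0, 0, 0],
  ],
)

```text
clock: 29.87
eef_pos: [0.5647, 0.0053, 0.1979]
tool_rot: [0.707, 0.707, -0.001, -0.001]
ft_force: [-0.6, -0.4, -3.8]
grip_width: 0.0309
grasp_force: 60.1
```

```bash
python3 look.py g8 195 135 210 130 65 6
```

```text
[0.56489882 0.0049188  0.19873466] [ 0.69214902 -0.55649342 -2.86921239] 0.03068097110839984
```

View pics/g8.png

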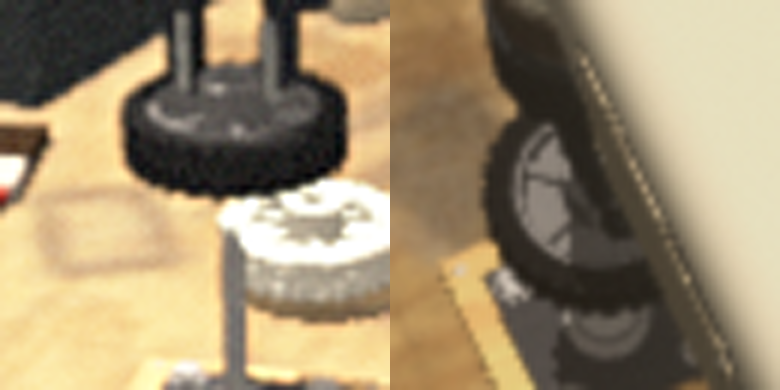

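The new wheel is held level at (235,130) in the left crop, nearly the same place the worn wheel came off. I descend, watching the forces.

Request:
move_arm(
  deltas=[
    [0.2, 0.8, 1.2, 10, 0, 0, 0],
    [0.2, 0, 0, 10, 0, 0, 0],
    [0.2, 0, 0, 4, 0, 0, 0],
    [0.2, 0, 0, 4, 0, 0, 0],
    [0.2, 0, 0, 4, 0, 0, 0],
    [0.2, 0, 0, 0, 0, 0, 0],
  ],
)

```text
clock: 30.47
eef_pos: [0.5665, 0.0064, 0.1661]
tool_rot: [0.707, 0.707, -0.001, -0.001]
ft_force: [1.1, -1.1, -3.6]
grip_width: 0.0309
grasp_force: 60.1
```

Request:
move_arm(
  deltas=[
    [0.2, 0, 0, 4, 0, 0, 0],
    [0.2, 0, 0, 4, 0, 0, 0],
    [0.2, 0, 0, 4, 0, 0, 0],
    [0.2, 0, 0, 0, 0, 0, 0],
  ],
)

```text
clock: 30.8
eef_pos: [0.5666, 0.0065, 0.1543]
tool_rot: [0.707, 0.707, -0.001, -0.001]
ft_force: [-0.2, 0.4, -2.8]
grip_width: 0.0304
grasp_force: 60.1
```

Request:
move_arm(
  deltas=[
    [0.2, 0, 0, 6, 0, 0, 0],
    [0.2, 0, 0, 8, 0, 0, 0],
    [0.2, 0, 0, 8, 0, 0, 0],
    [0.2, 0, 0, 8, 0, 0, 0],
    [0.2, 0, 0, 8, 0, 0, 0],
    [0.2, 0, 0, 8, 0, 0, 0],
    [0.2, 0, 0, 8, 0, 0, 0],
    [0.2, 0, 0, 6, 0, 0, 0],
    [0.2, 0, 0, 0, 0, 0, 0],
    [0.2, 0, 0, 0, 0, 0, 0],
  ],
)

```text
clock: 31.63
eef_pos: [0.5668, 0.0065, 0.0948]
tool_rot: [0.707, 0.707, -0.0, -0.0]
ft_force: [-0.3, -0.3, -3.2]
grip_width: 0.0309
grasp_force: 60.1
```

Request:
move_arm(
  deltas=[
    [0.2, 0, 0, 3, 0, 0, 0],
    [0.2, 0, 0, 2, 0, 0, 0],
    [0.2, 0, 0, 2, 0, 0, 0],
    [0.2, 0, 0, 0, 0, 0, 0],
  ],
)

```text
clock: 31.97
eef_pos: [0.5671, 0.0065, 0.0881]
tool_rot: [0.707, 0.707, -0.0, -0.0]
ft_force: [-0.5, -0.2, -3.0]
grip_width: 0.0308
grasp_force: 60.1
```

Request:
move_arm(
  deltas=[
    [0.2, 0, 0, 1.5, 0, 0, 0],
    [0.2, 0, 0, 1, 0, 0, 0],
    [0.2, 0, 0, 0.5, 0, 0, 0],
    [0.2, 0, 0, 0, 0, 0, 0],
    [0.2, 0, 0, 0, 0, 0, 0],
  ],
)

```text
clock: 32.38
eef_pos: [0.5673, 0.0065, 0.0859]
tool_rot: [0.707, 0.707, 0.0, 0.0]
ft_force: [-2.5, 0.6, 1.2]
grip_width: 0.0308
grasp_force: 60.6
```

Request:
move_arm(
  deltas=[
    [0.6, 0, 0, 0, 0, 0, 0],
    [0.6, 0, 0, 0, 0, 0, 0],
    [0.6, 0, 0, 0, 0, 0, 0],
    [0.6, 0, 0, -10, 0, 0, 0],
    [0.6, 0, 0, -25, 0, 0, 0],
    [0.6, 0, 0, -25, 0, 0, 0],
    [0.6, 0, 0, -25, 0, 0, 0],
    [0.6, 0, 0, -5, 0, 0, 0],
    [0.6, 20, -7, 0, 0, 0, 0],
    [0.6, 35, -11, 0, 0, 0, 0],
  ],
)

```text
clock: 33.22
eef_pos: [0.5507, 0.0595, 0.1766]
tool_rot: [0.709, 0.705, 0.001, 0.002]
ft_force: [0.7, 1.1, -0.6]
grip_width: 0.0512
grasp_force: 0.0
```

Request:
move_arm(
  deltas=[
    [0.6, 35, -11, 0, 0, 0, 0],
    [0.6, 35, -11, 0, 0, 0, 0],
    [0.6, 35, -11, 0, 0, 0, 0],
    [0.6, 35, -11, 0, 0, 0, 0],
    [0.6, 35, -11, 0, 0, 0, 0],
    [0.6, 35, -11, 0, 0, 0, 0],
    [0.6, 35, -12, 0, 0, 0, 0],
    [0.6, 35, -12, 0, 0, 0, 0],
    [0.6, 34, -12, 0, 0, 0, 0],
    [0.6, 0, 0, 30, 0, 0, 0],
  ],
)

```text
clock: 34.05
eef_pos: [0.4481, 0.3846, 0.1512]
tool_rot: [0.704, 0.71, 0.008, -0.001]
ft_force: [1.2, 1.6, 1.4]
grip_width: 0.0511
grasp_force: 0.0
```

Request:
move_arm(
  deltas=[
    [0.6, 0, 0, 35, 0, 0, 0],
    [0.6, 0, 0, 35, 0, 0, 0],
    [0.6, 0, 0, 25, 0, 0, 0],
    [0.6, 0, 0, 0, 0, 0, 0],
    [0.6, 0, 0, 0, 0, 0, 0],
    [0.6, 0, 0, 0, 0, 0, 0],
  ],
)

```text
clock: 34.55
eef_pos: [0.4482, 0.3763, 0.052]
tool_rot: [0.707, 0.707, 0.001, 0.0]
ft_force: [0.5, 0.2, 0.3]
grip_width: 0.0512
grasp_force: 0.0
```

Run:
```python
from h import *
a=bot.camera("side");b=bot.camera("top")
s=6;cr=lambda im,u,v:cv2.resize(im[v:v+65,u:u+65],None,fx=s,fy=s,interpolation=cv2.INTER_CUBIC)
cv2.imwrite("pics/g9.png",np.hstack([cr(a,200,250),cr(a,200,160)])); print(bot.get_obs()["eef_pos"])
```

```text
[0.44886115 0.37676766 0.05296923]
```

View pics/g9.png

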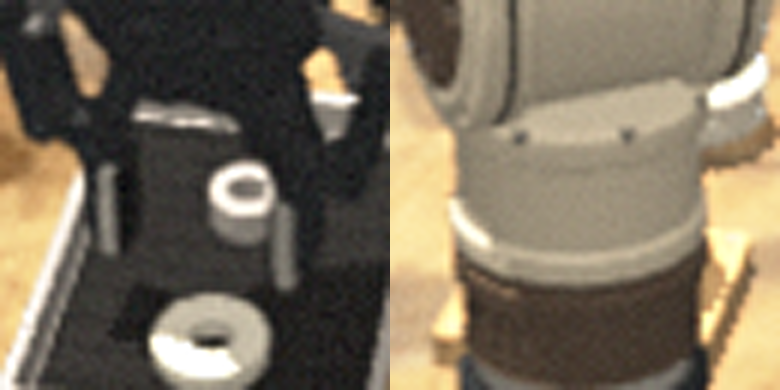

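Both rings lie flat in the tray, the spacer at (210,340) and the collar at (240,200) in the left crop. I grasp the spacer at the pose where I released it.

Request:
move_arm(
  deltas=[
    [0.6, -1.2, -2, 15, 0, 0, 0],
    [0.6, 0, 0, 15, 0, 0, 0],
    [0.6, 0, 0, 9, 0, 0, 0],
    [0.6, 0, 0, 3.5, 0, 0, 0],
    [0.6, 0, 0, 0, 0, 0, 0],
    [0.3, 0, 0, 0, 0, 0, 0],
    [0.3, 0, 0, 0, 0, 0, 0],
    [0.3, 0, 0, 0, 0, 0, 0],
    [0.3, 0, 0, 0, 0, 0, 0],
    [0.3, 0, 0, 0, 0, 0, 0],
  ],
)

```text
clock: 35.48
eef_pos: [0.446, 0.3753, 0.0101]
tool_rot: [0.707, 0.707, 0.002, -0.0]
ft_force: [-1.5, 0.2, 5.9]
grip_width: 0.0374
grasp_force: 61.2
```

Request:
move_arm(
  deltas=[
    [0.3, 0, 0, -10, 0, 0, 0],
    [0.3, 0, 0, -25, 0, 0, 0],
    [0.3, 0, 0, -35, 0, 0, 0],
    [0.3, 0, 0, -35, 0, 0, 0],
    [0.3, 0, 0, -35, 0, 0, 0],
    [0.3, 0, 0, -20, 0, 0, 0],
    [0.3, 0, 0, -5, 0, 0, 0],
    [0.3, -15, 5, 0, 0, 0, 0],
    [0.3, -25, 8, 0, 0, 0, 0],
    [0.3, -33, 11, 0, 0, 0, 0],
  ],
)

```text
clock: 36.32
eef_pos: [0.4686, 0.302, 0.1728]
tool_rot: [0.706, 0.708, 0.0, -0.0]
ft_force: [-0.4, 0.6, -0.4]
grip_width: 0.0372
grasp_force: 60.1
```

Request:
move_arm(
  deltas=[
    [0.3, -33, 11, 0, 0, 0, 0],
    [0.3, -33, 11, 0, 0, 0, 0],
    [0.3, -33, 11, 0, 0, 0, 0],
    [0.3, -33, 11, 0, 0, 0, 0],
    [0.3, -33, 11, 0, 0, 0, 0],
    [0.3, -33, 11, 0, 0, 0, 0],
    [0.3, -33, 11, 0, 0, 0, 0],
    [0.3, -33, 10, 0, 0, 0, 0],
    [0.3, -20, 6, 0, 0, 0, 0],
    [0.3, -12, 3, 0, 0, 0, 0],
  ],
)

```text
clock: 37.15
eef_pos: [0.5654, 0.0024, 0.1723]
tool_rot: [0.708, 0.706, -0.0, -0.0]
ft_force: [0.3, -0.2, -0.8]
grip_width: 0.0369
grasp_force: 60.1
```

Request:
move_arm(
  deltas=[
    [0.3, 0, 0, 0, 0, 0, 0],
    [0.3, 0, 0, 0, 0, 0, 0],
    [0.3, 0, 0, 0, 0, 0, 0],
  ],
)

```text
clock: 37.4
eef_pos: [0.5647, 0.0065, 0.1726]
tool_rot: [0.707, 0.708, -0.0, -0.001]
ft_force: [-0.2, 0.7, -0.4]
grip_width: 0.0375
grasp_force: 60.1
```

```bash
python3 look.py g10 195 145 210 130 65 6
```

```text
[0.56475051 0.00679002 0.17276541] [-0.62286182  0.24628435 -0.64431007] 0.037396351979610665
```

View pics/g10.png

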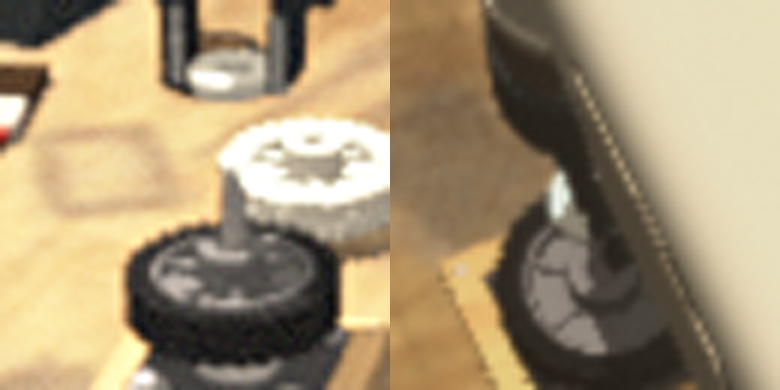

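The new wheel sits fully down on the axle, at (233,300) in the left crop, and the spacer is held at (228,70). I lower it on.

Request:
move_arm(
  deltas=[
    [0.3, -0.8, 1.7, 10, 0, 0, 0],
    [0.3, 0, 0, 15, 0, 0, 0],
    [0.3, 0, 0, 8, 0, 0, 0],
    [0.3, 0, 0, 5, 0, 0, 0],
    [0.3, 0, 0, 4, 0, 0, 0],
    [0.3, 0, 0, 4, 0, 0, 0],
    [0.3, 0, 0, 0, 0, 0, 0],
  ],
)

```text
clock: 38.08
eef_pos: [0.5665, 0.0046, 0.1261]
tool_rot: [0.707, 0.707, -0.0, -0.0]
ft_force: [0.2, 0.1, -0.4]
grip_width: 0.037
grasp_force: 60.1
```

Request:
move_arm(
  deltas=[
    [0.3, 0, 0, 4, 0, 0, 0],
    [0.3, 0, 0, 4, 0, 0, 0],
    [0.3, 0, 0, 4, 0, 0, 0],
    [0.3, 0, 0, 0, 0, 0, 0],
  ],
)

```text
clock: 38.42
eef_pos: [0.5663, 0.0044, 0.1139]
tool_rot: [0.707, 0.707, -0.0, -0.0]
ft_force: [-0.1, 0.3, -0.3]
grip_width: 0.0368
grasp_force: 60.1
```

Request:
move_arm(
  deltas=[
    [0.3, 1, 0, 4, 0, 0, 0],
    [0.3, 0, 0, 4, 0, 0, 0],
    [0.3, 0, 0, 4, 0, 0, 0],
    [0.3, 0, 0, 4, 0, 0, 0],
    [0.3, 0, 0, 2, 0, 0, 0],
    [0.3, 0, 0, 0, 0, 0, 0],
    [0.3, 0, 0, 0, 0, 0, 0],
  ],
)

```text
clock: 39.0
eef_pos: [0.5667, 0.0055, 0.0966]
tool_rot: [0.707, 0.707, -0.0, -0.0]
ft_force: [-0.2, 0.2, 0.1]
grip_width: 0.0373
grasp_force: 60.1
```

Request:
move_arm(
  deltas=[
    [0.3, 0, 0, 1.5, 0, 0, 0],
    [0.3, 0, 0, 1, 0, 0, 0],
    [0.3, 0, 0, 0, 0, 0, 0],
    [0.3, 0, 0, 0, 0, 0, 0],
  ],
)

```text
clock: 39.33
eef_pos: [0.5669, 0.0055, 0.0943]
tool_rot: [0.707, 0.707, 0.0, 0.0]
ft_force: [-0.1, -0.9, 0.5]
grip_width: 0.0371
grasp_force: 60.1
```

Request:
move_arm(
  deltas=[
    [0.3, 0, 0, 1, 0, 0, 0],
    [0.3, 0, 0, 0.7, 0, 0, 0],
    [0.3, 0, 0, 0, 0, 0, 0],
    [0.3, 0, 0, 0, 0, 0, 0],
  ],
)

```text
clock: 39.67
eef_pos: [0.5671, 0.0055, 0.0931]
tool_rot: [0.707, 0.707, 0.0, 0.0]
ft_force: [-0.2, -0.2, 2.9]
grip_width: 0.0374
grasp_force: 60.3
```

Request:
move_arm(
  deltas=[
    [0.6, 0, 0, 0, 0, 0, 0],
    [0.6, 0, 0, 0, 0, 0, 0],
    [0.6, 0, 0, 0, 0, 0, 0],
    [0.6, 0, 0, -10, 0, 0, 0],
    [0.6, 0, 0, -25, 0, 0, 0],
    [0.6, 0, 0, -25, 0, 0, 0],
    [0.6, 0, 0, -20, 0, 0, 0],
    [0.6, 20, -8, 0, 0, 0, 0],
    [0.6, 35, -13, 0, 0, 0, 0],
    [0.6, 35, -13, 0, 0, 0, 0],
  ],
)

```text
clock: 40.5
eef_pos: [0.5332, 0.0956, 0.174]
tool_rot: [0.708, 0.706, 0.001, 0.001]
ft_force: [0.5, -0.3, -0.3]
grip_width: 0.0511
grasp_force: 0.0
```

Request:
move_arm(
  deltas=[
    [0.6, 35, -13, 0, 0, 0, 0],
    [0.6, 35, -13, 0, 0, 0, 0],
    [0.6, 35, -13, 0, 0, 0, 0],
    [0.6, 35, -13, 0, 0, 0, 0],
    [0.6, 35, -13, 0, 0, 0, 0],
    [0.6, 25, -9, 0, 0, 0, 0],
    [0.6, 10, -4, 0, 0, 0, 0],
    [0.6, 0, 0, 30, 0, 0, 0],
    [0.6, 0, 0, 35, 0, 0, 0],
    [0.6, 0, 0, 35, 0, 0, 0],
  ],
)

```text
clock: 41.33
eef_pos: [0.4559, 0.3062, 0.0731]
tool_rot: [0.707, 0.707, 0.002, 0.001]
ft_force: [-0.1, 0.1, -0.8]
grip_width: 0.0509
grasp_force: 0.0
```

Request:
move_arm(
  deltas=[
    [0.6, 0, 0, 15, 0, 0, 0],
    [0.6, 0, 0, 0, 0, 0, 0],
    [0.6, 0, 0, 0, 0, 0, 0],
    [0.6, 0, 0, 0, 0, 0, 0],
  ],
)

```text
clock: 41.67
eef_pos: [0.4562, 0.3059, 0.0593]
tool_rot: [0.707, 0.707, 0.001, 0.0]
ft_force: [0.2, -0.4, 0.5]
grip_width: 0.0508
grasp_force: 0.0
```

Spacer is seated at its expected height. Now I grasp the collar, 46.5 mm below.

Request:
move_arm(
  deltas=[
    [0.6, 0, -1.2, 15, 0, 0, 0],
    [0.6, 0, 0, 15, 0, 0, 0],
    [0.6, 0, 0, 11, 0, 0, 0],
    [0.6, 0, 0, 5.5, 0, 0, 0],
    [0.6, 0, 0, 0, 0, 0, 0],
    [0.2, 0, 0, 0, 0, 0, 0],
    [0.2, 0, 0, 0, 0, 0, 0],
    [0.2, 0, 0, 0, 0, 0, 0],
    [0.2, 0, 0, 0, 0, 0, 0],
    [0.2, 0, 0, 0, 0, 0, 0],
  ],
)

```text
clock: 42.5
eef_pos: [0.4546, 0.3061, 0.0124]
tool_rot: [0.707, 0.707, 0.001, 0.0]
ft_force: [-1.1, -1.0, 6.1]
grip_width: 0.0249
grasp_force: 59.6
```

Request:
move_arm(
  deltas=[
    [0.2, 0, 0, -10, 0, 0, 0],
    [0.2, 0, 0, -25, 0, 0, 0],
    [0.2, 0, 0, -35, 0, 0, 0],
    [0.2, 0, 0, -35, 0, 0, 0],
    [0.2, 0, 0, -35, 0, 0, 0],
    [0.2, 0, 0, -20, 0, 0, 0],
    [0.2, -15, 6, 0, 0, 0, 0],
    [0.2, -25, 9, 0, 0, 0, 0],
    [0.2, -33, 12, 0, 0, 0, 0],
    [0.2, -33, 12, 0, 0, 0, 0],
  ],
)

```text
clock: 43.33
eef_pos: [0.4925, 0.1989, 0.1717]
tool_rot: [0.706, 0.708, 0.0, 0.0]
ft_force: [0.1, 0.4, -0.5]
grip_width: 0.0246
grasp_force: 59.1
```

Request:
move_arm(
  deltas=[
    [0.2, -33, 12, 0, 0, 0, 0],
    [0.2, -33, 12, 0, 0, 0, 0],
    [0.2, -33, 12, 0, 0, 0, 0],
    [0.2, -33, 12, 0, 0, 0, 0],
    [0.2, -33, 13, 0, 0, 0, 0],
    [0.2, -19, 8, 0, 0, 0, 0],
    [0.2, -10, 4, 0, 0, 0, 0],
    [0.2, 0, 0, 0, 0, 0, 0],
    [0.2, 0, 0, 0, 0, 0, 0],
    [0.2, 0, 0, 0, 0, 0, 0],
  ],
)

```text
clock: 44.17
eef_pos: [0.565, 0.0068, 0.1711]
tool_rot: [0.707, 0.708, -0.0, -0.001]
ft_force: [0.0, -0.4, -0.5]
grip_width: 0.0247
grasp_force: 59.1
```

```bash
python3 look.py g11 195 145 210 130 65 6
```

```text
[0.56510684 0.0070711  0.17116886] [-0.66196943  0.83395999  0.23676612] 0.02495910271936353
```

View pics/g11.png

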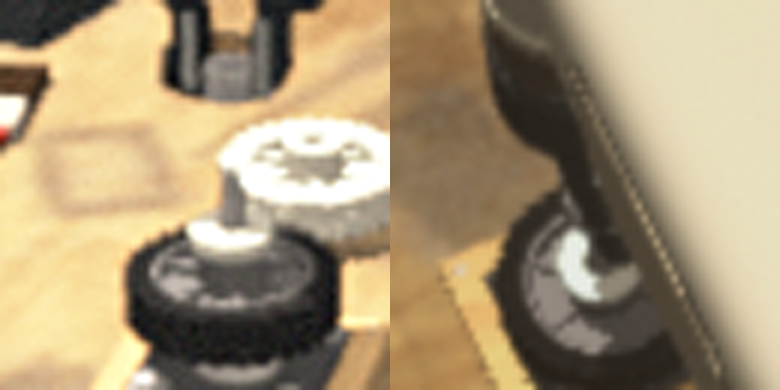

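The spacer is flat on the hub, at (230,235) in the left crop, and the collar is held at (230,75). I lower it.

Request:
move_arm(
  deltas=[
    [0.2, -0.3, 1.4, 10, 0, 0, 0],
    [0.2, 0, 0, 12, 0, 0, 0],
    [0.2, 0, 0, 8, 0, 0, 0],
    [0.2, 0, 0, 4, 0, 0, 0],
    [0.2, 0, 0, 4, 0, 0, 0],
    [0.2, 0, 0, 4, 0, 0, 0],
    [0.2, 0, 0, 0, 0, 0, 0],
    [0.2, 0, 0, 0, 0, 0, 0],
  ],
)

```text
clock: 44.93
eef_pos: [0.5671, 0.0052, 0.1291]
tool_rot: [0.707, 0.707, -0.0, -0.0]
ft_force: [-0.9, -0.3, -0.0]
grip_width: 0.025
grasp_force: 59.1
```

Request:
move_arm(
  deltas=[
    [0.2, 0, 0, 4, 0, 0, 0],
    [0.2, 0, 0, 4, 0, 0, 0],
    [0.2, 0, 0, 0, 0, 0, 0],
  ],
)

```text
clock: 45.18
eef_pos: [0.5666, 0.0051, 0.1204]
tool_rot: [0.707, 0.707, -0.0, -0.0]
ft_force: [0.3, 0.4, -0.3]
grip_width: 0.025
grasp_force: 59.1
```

Engaged without force, with the collar's bottom at about 0.111. 15 mm to go.

Request:
move_arm(
  deltas=[
    [0.2, 0.8, 0, 4, 0, 0, 0],
    [0.2, 0, 0, 4, 0, 0, 0],
    [0.2, 0, 0, 3, 0, 0, 0],
    [0.2, 0, 0, 1.5, 0, 0, 0],
    [0.2, 0, 0, 0, 0, 0, 0],
    [0.2, 0, 0, 0, 0, 0, 0],
  ],
)

```text
clock: 45.68
eef_pos: [0.567, 0.006, 0.1085]
tool_rot: [0.707, 0.707, -0.0, -0.0]
ft_force: [-0.6, 0.0, -0.8]
grip_width: 0.0249
grasp_force: 59.1
```

Request:
move_arm(
  deltas=[
    [0.2, 0, 0, 1, 0, 0, 0],
    [0.2, 0, 0, 1, 0, 0, 0],
    [0.2, 0, 0, 0, 0, 0, 0],
    [0.2, 0, 0, 0, 0, 0, 0],
  ],
)

```text
clock: 46.02
eef_pos: [0.5671, 0.006, 0.1066]
tool_rot: [0.707, 0.707, 0.0, 0.0]
ft_force: [-0.6, 0.6, -0.6]
grip_width: 0.0249
grasp_force: 59.1
```

Seating is expected at about 0.1056. One more millimetre, then release, back off and check.

Request:
move_arm(
  deltas=[
    [0.2, 0, 0, 0.7, 0, 0, 0],
    [0.2, 0, 0, 0.7, 0, 0, 0],
    [0.2, 0, 0, 0, 0, 0, 0],
    [0.2, 0, 0, 0, 0, 0, 0],
  ],
)

```text
clock: 46.35
eef_pos: [0.5673, 0.006, 0.1054]
tool_rot: [0.707, 0.707, 0.0, 0.0]
ft_force: [0.7, 0.1, 0.5]
grip_width: 0.0249
grasp_force: 59.2
```

Request:
move_arm(
  deltas=[
    [0.6, 0, 0, 0, 0, 0, 0],
    [0.6, 0, 0, 0, 0, 0, 0],
    [0.6, 0, 0, 0, 0, 0, 0],
    [0.6, 0, 0, 0, 0, 0, 0],
    [0.6, 0, 0, -8, 0, 0, 0],
    [0.6, 0, 0, -25, 0, 0, 0],
    [0.6, 0, 0, -30, 0, 0, 0],
    [0.6, 0, 0, -25, 0, 0, 0],
    [0.6, 0, 0, -20, 0, 0, 0],
    [0.6, 0, -30, 0, 0, 0, 0],
  ],
)

```text
clock: 47.18
eef_pos: [0.5442, 0.006, 0.2189]
tool_rot: [0.707, 0.707, 0.005, 0.005]
ft_force: [1.8, -1.0, 1.4]
grip_width: 0.0514
grasp_force: 0.0
```

Request:
move_arm(
  deltas=[
    [0.6, 20, -30, 0, 0, 0, 0],
    [0.6, 25, -30, 0, 0, 0, 0],
    [0.6, 30, -20, 0, 0, 0, 0],
    [0.6, 30, -20, 0, 0, 0, 0],
    [0.6, 30, -20, 0, 0, 0, 0],
    [0.6, 30, -20, 0, 0, 0, 0],
    [0.6, 30, -10, 0, 0, 0, 0],
    [0.6, 30, 0, 0, 0, 0, 0],
    [0.6, 30, 0, 0, 0, 0, 0],
    [0.6, 0, 0, 0, 0, 0, 0],
  ],
)

```text
clock: 48.02
eef_pos: [0.3872, 0.2657, 0.2141]
tool_rot: [0.705, 0.709, 0.002, -0.001]
ft_force: [0.6, -0.2, 0.1]
grip_width: 0.0512
grasp_force: 0.0
```

Run:
```python
from h import *
a=bot.camera("side");b=bot.camera("top");o=[]
x=(.5655,.006)
for c,im,u,v in(("side",a,205,140),("top",b,217,140)):
    s=4;I=cv2.resize(im[v:v+90,u:u+95],None,fx=s,fy=s,interpolation=cv2.INTER_CUBIC)
    o.append(I)
I=cv2.resize(b[110:270,220:420],(380,304));
cv2.imwrite("pics/fin.png",np.vstack([np.hstack(o)[:, :760],np.hstack([I[:240],I[:240]*0])]))
```

```text
(no output)
```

View pics/fin.png

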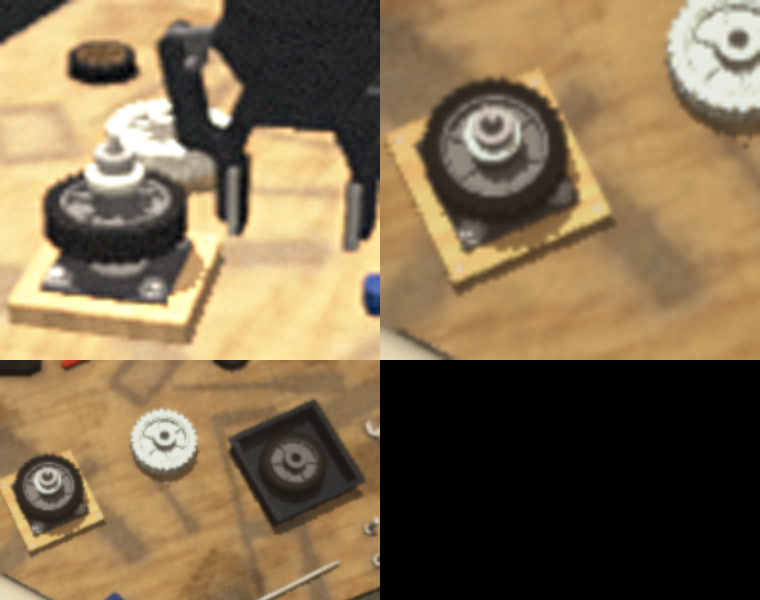

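The stack is complete: spacer at (115,178), collar at (117,155) and axle end above them in the upper left. The worn wheel lies flat in the bin at (295,460). Handing in.

```bash
python3 -c "
from workcell import bot
print(bot.job_done())"
```

```text
the job is handed in; nothing more can be done
None
```

The new wheel, spacer and collar are on the axle, each at its fully home height. The worn wheel lies flat in the scrap bin, the smaller and white wheels were left alone, and the job is handed in at about 48 s.

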